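# Set the bonsai feed dispenser to portion 4

## Robot

A 7-joint arm with a two-finger parallel gripper is mounted at the origin on the work surface. World frame = base frame: x ahead of the robot, y to its left, z up, the work surface at z = 0. Lengths are in m, angles in rad, forces in N, time in s.
With the tool pointing down it reaches from about 0.425 to 0.875 m from the base axis. Payload 4.7 kg.
Tool frame: the origin (TCP) lies midway between the tips of the shut fingers; the grasp point (between the pads) lies 19 mm behind it; z points along the fingers, y is the direction in which the jaws open and shut (so a half turn about z gives the same grasp; the last joint's range is limited). The gripper opens to 87 mm and grips with 3 to 60 N. Pads are 19 mm wide; open, the fingers measure 117 mm over their backs; the gripper's body (75 mm by 190 mm) begins 51 mm behind the grasp point.
Start: joints at [-1.304, 0.321, -0.07, 1.45, 0.023, 1.371, -0.057], TCP at [0.163, 0.629, 0.188] pointing down, gripper open.
Joint ranges: [-2.86, 2.86], [-0.3, 2.09], [-1.38, 1.24], [0.06, 2.45], [-1.56, 4.7], [0.09, 2.05], [-2.69, 2.69]. Speed limits (rad/s): [2.57, 2.57, 3.14, 3.14, 3.14, 3.14, 3.14].

## Interface

Orientations are given as a rotation vector (axis times angle).
In Python, from bench import * gives the robot as it stands.
- The arm moves only by the tool move_arm, never from a script. Its arguments are lists of equal length, an entry for each row: "jaw": the closure in counts, from 0 (fully open) to 255 (shut); "slide": the shift along the tool's x, y, z in cm, a list of three; "dr": the turn, a rotation vector about the tool's x, y, z in degrees, a list of three. A call has 1 to 5 rows; each row shifts and turns the commanded pose from where the row before left it, along the tool's axes as they then stand; what a row does not reach is not made up. A row lasts 1/10 s, in which the tool goes at most 50 mm and 8.59 degrees, less where a joint would pass 70% of its speed; a pose out of reach is approached as far as the arm can. A call with a gripper value outside its range is refused whole. The fingers move at their own pace and stop on an object; "force" is the grip in N (left out, the last holds). Time passes only in rows, so rows that do not move let the fingers close. It gives the time, the measured TCP pose, the force and the opening at its end, in the units of the state.
- get_state(): the state, without advancing time (a new reading comes with each control period).
- get_image(name): name is "side" or "top" or "wrist"; returns (picture, depth): 420x560x3 uint8, red, green, blue; 420x560 float32, m along the optical axis (not along the pixel's ray), 0 where there is no reading.
- camera_params(name): a dict with "K" (3x3 intrinsics, pixels), "extrinsics" (4x4, takes a point from camera to world coordinates); the wrist camera has in their place "tool_from_camera" (4x4, takes a point from camera to tool coordinates, whose origin is the TCP and whose axes are the flange's). Camera axes: x right, y up, looking along -z (the intrinsics and any distortion apply to the point x, -y, -z); pixel columns grow to the right and rows downward; lengths in m; the calibration is good to about 2 mm. A picture is of the moment at which its call begins: read the wrist's pose just before it. camera_params takes no time and is no camera call.
- close_job(): hands the job in, once; it reports no verdict.
Trained networks look in the newest picture that a camera, given by its name, has taken for a name from the list of things; names that differ only in an ending like _2 or _b are one class to them, and where a whole thing is asked for, a point or a joint stands for the part that bears it (a point fixed in the world has none). Each returns a list of dicts, best first, with "score" (0 to 1); they miss things now and then, are a little off and sometimes report something else, mostly with a low value. They report only what shows in the picture. A call takes as long as a camera call. They do not tell look-alikes from the thing itself.
- regions_of(camera, query): "mask" (420x560 bool, what is visible of it) and "xy" ([column, row] in pixels, amid what is visible of it).
The state is a dict: "time": time; "joint_positions": joint angles; "qd": joint speeds; "joint_torque": joint torques, N m; "position": TCP position; "tool_rot": TCP orientation; "ft_force": force on the tool from outside, world axes, zero at the start; "torque": the same for the moment, N m; "grip_width": opening from 0.0 (shut) to 1.0 (fully open).
Only numpy, scipy, OpenCV 4.12 (cv2) and the standard library are available. Lean on these libraries where they do the work, as an engineer would, in place of code of your own. Each camera call takes 0.05 s, during which the arm holds its last target.

## Task

It is feeding day for the bonsai: turn the ribbed portion sleeve on top of the low, wide feed dispenser until its pointer clicks in at number 4, then let go. Leave the taller dispenser's sleeve at the number it is set to.

Things in the scene. Friction and masses are not known exactly. Their poses are not given: they have to be found in the camera images.
- low_dispenser: Low wide feed dispenser: white canister, 104 mm across, fixed. Flat lid 95 mm above the shelf top, black numerals 1-6 (12 mm tall, 41 mm from the axis) at -62.5, -37.5, -12.5, 12.5, 37.5, 62.5 deg from its +x, anticlockwise from above. Ribbed grey portion sleeve on its axis: round, 52 mm across, 34 mm tall, from lid to 129 mm, free above. Origin: on the axis at shelf-top level, z up.
- low_sleeve (a joint): Turn of the low dispenser's sleeve, rad, anticlockwise from above: 0 = pointer at 1, then 0.436 (25 deg) per number: 1.309 = 4, 2.182 = 6 (stop). Starts at 1, 2 or 3, seldom between. Pointer: black tab 5 mm wide, 3 mm high at the sleeve's foot, 34 mm from the axis, and a white line above it on the sleeve's top. It clicks at each number (0.15 N m to turn on); let go within 8 deg of one, it settles there.
- tall_sleeve_pointer (a point): Pointer tip on the other dispenser, taller and narrower (84 mm across, lid 165 mm above the shelf top, sleeve 40 mm across and 30 mm tall; fixed). The tip lies 28 mm from its sleeve's axis, at the sleeve's foot. To be left alone.
Things that resemble listed ones, but are neither listed nor needed, are in the scene too. Leave any pink look-alike of the low_dispenser alone.

How it is judged:
At the end, for the whole second after the job is handed in: The low dispenser's sleeve rests with its pointer within 10 degrees of number 4, and the tall dispenser's pointer tip is within 9 mm of where it started (same number) (value of joint low_sleeve between 1.134 and 1.484 rad and velocity of joint low_sleeve between -0.1 and 0.1 rad/s and distance of tall_sleeve_pointer from where it was at the start of the episode below 0.009 m); the robot touches nothing.
It fails at once if the tall dispenser's sleeve is turned off its number (distance of tall_sleeve_pointer from where it was at the start of the episode above 0.009 m).
It also fails if it takes over 27 s, if anything falls off the work surface, if the arm or the gripper's body presses on something with over 40 N, if the wrist force passes 120 N, or if a joint passes its speed limit or range.

## Working session

There is one attempt and no reset: what is moved stays moved. The work goes in short steps, Python scripts to look and compute and a tool call to move; the robot and the scene stay as the last step left them, time stands still between calls to the robot, and variables do not carry over. Pictures are saved under pics/ and viewed, and the job is handed in when it is done.

Besides the shell and the picture viewer there is one more tool, called as name(argument=value, ...) on one line, values as JSON. move_arm: Moves the arm, as the interface text tells. Its arguments: {"type":"object","properties":{"jaw":{"type":"array","items":{"type":"number"}},"slide":{"type":"array","items":{"type":"array","items":{"type":"number"}}},"dr":{"type":"array","items":{"type":"array","items":{"type":"number"}}},"force":{"type":"number"}},"required":["jaw","slide","dr"]}

```bash
mkdir -p pics; ls; python3 - <<'E'
from bench import *
import cv2,numpy as np
s=get_state();print(s['time'],s['position'],s['tool_rot'],s['grip_width'])
for c in ['top','side']:
    im,d=get_image(c);cv2.imwrite(f'pics/{c}0.png',im[:,:,::-1]);np.savez(f'{c}0.npz',im=im,d=d)
    for q in ['low_dispenser','low_sleeve','tall_sleeve_pointer']:
        for r in regions_of(c,q):
            print(c,q,round(r['score'],2),r['xy'],r['mask'].sum())
    p=camera_params(c);print(p)
print(camera_params('wrist'))
E
```

```text
pics
0.0 [0.16247081 0.6287196  0.18676166] [-3.96000459e-01 -3.11639797e+00  3.02546198e-03] 0.9998524477192694
top low_dispenser 0.94 [190.3, 201.4] 3469
top low_dispenser 0.84 [194.3, 296.0] 3555
top low_dispenser 0.69 [285.4, 178.6] 3397
top low_dispenser 0.21 [187.8, 187.9] 980
top low_sleeve 0.8 [294.2, 169.9] 974
top low_sleeve 0.72 [191.1, 293.6] 949
top low_sleeve 0.68 [186.4, 190.8] 924
top tall_sleeve_pointer 0.78 [411.6, 192.8] 763
{'K': array([[533.8352364 ,   0.        , 278.08255361],
       [  0.        , 533.8352364 , 213.99834293],
       [  0.        ,   0.        ,   1.        ]]), 'extrinsics': array([[ 0.05693928,  0.97331715, -0.22228731,  0.31204874],
       [-0.99835469,  0.05399901, -0.01928782, -0.01923019],
       [-0.00676987,  0.22301981,  0.9747904 ,  0.94860585],
       [ 0.        ,  0.        ,  0.        ,  1.        ]])}
side low_dispenser 0.86 [256.8, 219.4] 2824
side low_dispenser 0.85 [214.1, 277.0] 3702
side low_dispenser 0.83 [286.8, 322.9] 4314
side low_sleeve 0.88 [254.0, 192.8] 712
side low_sleeve 0.71 [206.3, 257.0] 921
side low_sleeve 0.6
[... 363 characters left out ...]
[-0.65764246, -0.54223067,  0.52296492,  0.37761508],
       [-0.00833931,  0.69940158,  0.71468026,  0.64695061],
       [ 0.        ,  0.        ,  0.        ,  1.        ]])}
{'K': array([[364.29707208,   0.        , 278.86320855],
       [  0.        , 364.29707208, 205.73010332],
       [  0.        ,   0.        ,   1.        ]]), 'tool_from_camera': array([[ 1.57891614e-04,  9.69434892e-01,  2.45348661e-01,
         6.59095595e-02],
       [ 9.99998266e-01,  3.02226573e-04, -1.83771260e-03,
         3.05672335e-05],
       [-1.85569360e-03,  2.45348526e-01, -9.69433163e-01,
        -1.96700262e-01],
       [ 0.00000000e+00,  0.00000000e+00,  0.00000000e+00,
         1.00000000e+00]])}
```

View pics/top0.png

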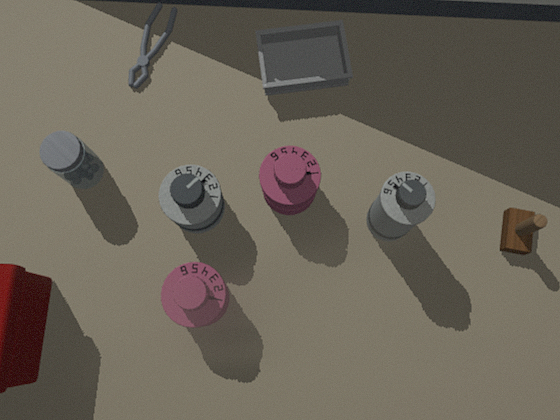

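View pics/side0.png

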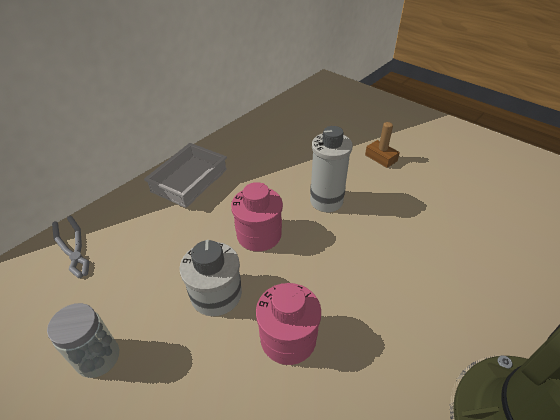

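Candidates in the top image are white (190,200), pink (290,180), pink (194,296) and tall white (405,205). The white low one at (190,200) fits; the pinks are look-alikes. I'll confirm with a crop and measure it.

```bash
cat > h.py <<'E'
import numpy as np,cv2
from bench import *
def pts(c,d,E=None):
    p=camera_params(c);K=p['K'];E=p['extrinsics'] if E is None else E
    v,u=np.mgrid[:420,:560]
    P=np.stack([(u-K[0,2])/K[0,0]*d,-(v-K[1,2])/K[1,1]*d,-d],-1)
    return P@E[:3,:3].T+E[:3,3]
def circ(X):
    A=np.c_[2*X,np.ones(len(X))];s=np.linalg.lstsq(A,(X**2).sum(1),rcond=None)[0]
    return s[:2],np.sqrt(s[2]+s[:2]@s[:2])
E
python3 - <<'E'
from h import *
for c,(x0,x1,y0,y1) in {'top':(150,240,155,245),'side':(170,250,230,320)}.items():
    z=np.load(c+'0.npz');W=pts(c,z['d'])
    S=np.zeros((420,560),bool);S[y0:y1,x0:x1]=1;S&=z['d']>0
    for lo,hi in [(.12,.14),(.085,.105),(-.03,.03)]:
        m=S&(W[...,2]>lo)&(W[...,2]<hi)
        P=W[m]
        if len(P)<20: continue
        (ctr,r),_,_=0,0,0 if 0 else 0
    
E
python3 - <<'E'
from h import *
for c,(x0,x1,y0,y1) in {'top':(150,240,155,245),'side':(170,250,230,320)}.items():
    z=np.load(c+'0.npz');W=pts(c,z['d'])
    S=np.zeros((420,560),bool);S[y0:y1,x0:x1]=1;S&=z['d']>0
    h,e=np.histogram(W[S][:,2],bins=np.arange(-.02,.2,.005));print(c,[(round(a,3),b) for a,b in zip(e,h) if b>20])
    for lo,hi in [(.123,.14),(.09,.102)]:
        P=W[S&(W[...,2]>lo)&(W[...,2]<hi)]
        if len(P)>20:
            q,r=cv2.minEnclosingCircle(P[:,:2].astype(np.float32)); print(c,lo,len(P),q,r,P.mean(0))
im=np.load('top0.npz')['im'][155:240,150:240,::-1]
im2=np.load('side0.npz')['im'][230:320,170:255,::-1]
a=cv2.resize(im,(400,400),interpolation=2);b=cv2.resize(im2,(400,400),interpolation=2)
cv2.imwrite('pics/crop1.png',np.hstack([a,b]))
E
```

```text
top [(np.float64(-0.01), np.int64(23)), (np.float64(-0.005), np.int64(2897)), (np.float64(0.0), np.int64(1703)), (np.float64(0.005), np.int64(27)), (np.float64(0.01), np.int64(35)), (np.float64(0.015), np.int64(31)), (np.float64(0.02), np.int64(25)), (np.float64(0.03), np.int64(25)), (np.float64(0.035), np.int64(48)), (np.float64(0.04), np.int64(39)), (np.float64(0.045), np.int64(65)), (np.float64(0.05), np.int64(32)), (np.float64(0.055), np.int64(30)), (np.float64(0.06), np.int64(34)), (np.float64(0.065), np.int64(29)), (np.float64(0.085), np.int64(38)), (np.float64(0.09), np.int64(1293)), (np.float64(0.095), np.int64(714)), (np.float64(0.1), np.int64(21)), (np.float64(0.105), np.int64(29)), (np.float64(0.11), np.int64(25)), (np.float64(0.115), np.int64(31)), (np.float64(0.12), np.int64(50)), (np.float64(0.125), np.int64(635)), (np.float64(0.13), np.int64(156))]
top 0.123 813 (0.53429114818573, 0.1463254988193512) 0.027042940258979797 [0.53296086 0.14543392 0.12867467]
top 0.09 2011 (0.5339850783348083, 0.14600688219070435) 0.05243522301316261 [0.52971681 0.14332822 0.09437807]
side
[... 625 characters left out ...]
4(21)), (np.float64(0.085), np.int64(93)), (np.float64(0.09), np.int64(581)), (np.float64(0.095), np.int64(835)), (np.float64(0.1), np.int64(44)), (np.float64(0.105), np.int64(55)), (np.float64(0.11), np.int64(60)), (np.float64(0.115), np.int64(60)), (np.float64(0.12), np.int64(65)), (np.float64(0.125), np.int64(377)), (np.float64(0.13), np.int64(243))]
side 0.123 653 (0.5310456156730652, 0.14535339176654816) 0.027195394039154053 [0.52938843 0.14711789 0.12921706]
side 0.09 1432 (0.531495988368988, 0.14663906395435333) 0.05293071269989014 [0.5191281  0.15408181 0.09523444]Traceback (most recent call last):
  File "<stdin>", line 9, in <module>
TypeError: cannot unpack non-iterable int object
```

View pics/crop1.png

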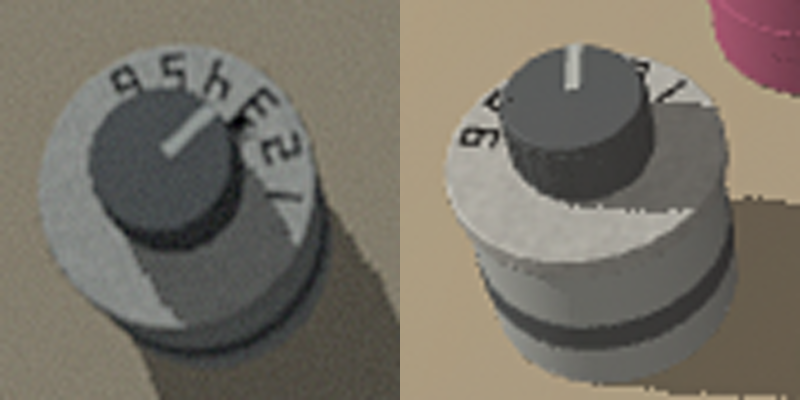

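White canister with grey ribbed sleeve confirmed; numerals run 1 (right) to 6 (upper left), and the pointer is near 3. I'll rectify the lid and top planes to get the angle.

```bash
python3 - <<'E'
from h import *
c=np.array([.5328,.146])
p=camera_params('top');K=p['K'];E=p['extrinsics'];Ei=np.linalg.inv(E)
im=np.load('top0.npz')['im'];D=np.load('top0.npz')['d']
out=[]
for zz in (.095,.129):
    # polar unwrapping: columns angle -120..180, rows r 0..55mm
    a=np.radians(np.arange(-150,120,.5));r=np.linspace(0,.055,220)
    A,R=np.meshgrid(a,r)
    P=np.stack([c[0]+R*np.cos(A),c[1]+R*np.sin(A),np.full_like(A,zz)],-1)
    C=P@Ei[:3,:3].T+Ei[:3,3]
    u=K[0,0]*C[...,0]/-C[...,2]+K[0,2];v=-K[1,1]*C[...,1]/-C[...,2]+K[1,2]
    o=cv2.remap(im,u.astype(np.float32),v.astype(np.float32),1)[:,:,::-1].copy()
    g=o.mean(2)
    if zz<.1:
        dk=g[(r>.036)&(r<.046)].min(0); b=g[(r>.036)&(r<.046)].mean(0)
    else:
        l=g[(r>.008)&(r<.022)].mean(0); w=np.clip(l-np.percentile(l,85),0,None);k=np.argmax(l);s=slice(k-20,k+21)
        print('line deg',np.degrees((w[s]*a[s]).sum()/w[s].sum()))
    for t in range(-150,120,30): cv2.line(o,((t+150)*2,0),((t+150)*2,8),(0,0,255),1);cv2.putText(o,str(t),((t+150)*2+2,12),0,.35,(0,255,255))
    out.append(o)
cv2.imwrite('pics/pol.png',np.vstack(out))
E
```

```text
line deg -39.06103820909501
```

View pics/pol.png

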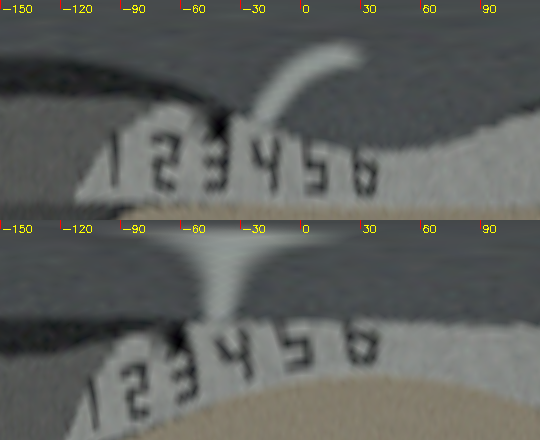

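```bash
cat >> h.py <<'E'
from scipy.spatial.transform import Rotation as Ro
def delta(t):
    s=get_state();R=Ro.from_rotvec(s['tool_rot']).as_matrix()
    print('R',R.round(3).tolist(),'pos',np.round(s['position'],4),'t',s['time'],'q',np.round(s['joint_positions'],2))
    print('slide cm',(R.T@(np.array(t)-s['position'])*100).round(2))
E
python3 - <<'E'
from h import *
delta([.5328,.146,.16])
delta([.5328,.146,.20])
z=np.load('top0.npz');W=pts('top',z['d']);d=z['d']>0
for n,(x0,x1,y0,y1) in dict(jar=(40,105,130,190),red=(0,50,260,395)).items():
    P=W[y0:y1,x0:x1][d[y0:y1,x0:x1]];P=P[P[:,2]>.05];print(n,np.percentile(P,[1,50,99],axis=0).round(3).tolist())
z=np.load('side0.npz');W=pts('side',z['d']);d=(z['d']>0)&(W[...,2]>.17);print([ (i,W[d][:,i].min(),W[d][:,i].max()) for i in range(3)])
E
```

```text
R [[-0.968, 0.25, -0.0], [0.25, 0.968, -0.0], [-0.0, -0.0, -1.0]] pos [0.1626 0.6292 0.1877] t 0.4 q [-1.3   0.32 -0.07  1.45  0.02  1.37 -0.06]
slide cm [-47.93 -37.53   2.78]
R [[-0.968, 0.25, -0.0], [0.25, 0.968, -0.0], [-0.0, -0.0, -1.0]] pos [0.1626 0.6292 0.1877] t 0.4 q [-1.3   0.32 -0.07  1.45  0.02  1.37 -0.06]
slide cm [-47.93 -37.53  -1.22]
jar [[0.556, 0.327, 0.052], [0.584, 0.352, 0.116], [0.622, 0.393, 0.121]]
red [[0.215, 0.384, 0.051], [0.314, 0.39, 0.122], [0.393, 0.406, 0.153]]
[(0, np.float64(0.022893550145749925), np.float64(1.467652409091154)), (1, np.float64(-0.5607957804757355), np.float64(0.07923096464307006)), (2, np.float64(0.17001196137728775), np.float64(0.3051005256905711))]
```

```bash
python3 - <<'E'
from h import *
z=np.load('top0.npz');W=pts('top',z['d']);im=z['im'].astype(int)
m=(im[...,0]>2*im[...,1]+20)&(np.arange(560)<60)[None]&(np.arange(420)>250)[:,None]
for v in (280,310,340,370): print([(u,W[v,u].round(3).tolist()) for u in range(0,50,8) if m[v,u]])
s=get_state();im,d=get_image('wrist');cv2.imwrite('pics/w0.png',im[:,:,::-1])
T=np.eye(4);T[:3,:3]=Ro.from_rotvec(s['tool_rot']).as_matrix();T[:3,3]=s['position']
Ww=pts('wrist',d,T@camera_params('wrist')['tool_from_camera'])
im=im.astype(int);m=(im[...,0]>2*im[...,1]+20)&(d>0);print(m.sum());P=Ww[m]
if len(P):print(np.percentile(P,[1,50,99],axis=0).round(3))
E
```

```text
[(0, [0.37, 0.406, 0.152]), (8, [0.37, 0.394, 0.151]), (16, [0.372, 0.387, 0.141]), (48, [0.384, 0.391, 0.023])]
[(0, [0.326, 0.398, 0.152]), (8, [0.327, 0.388, 0.149]), (16, [0.328, 0.387, 0.126]), (24, [0.329, 0.391, 0.092]), (40, [0.332, 0.391, 0.036])]
[(0, [0.283, 0.393, 0.148]), (16, [0.283, 0.39, 0.104]), (24, [0.283, 0.391, 0.077]), (32, [0.282, 0.39, 0.05]), (40, [0.282, 0.39, 0.02])]
[(0, [0.241, 0.386, 0.146]), (32, [0.234, 0.39, 0.033])]
17595
[[0.165 0.524 0.016]
 [0.211 0.631 0.15 ]
 [0.26  0.729 0.264]]
```

View pics/w0.png

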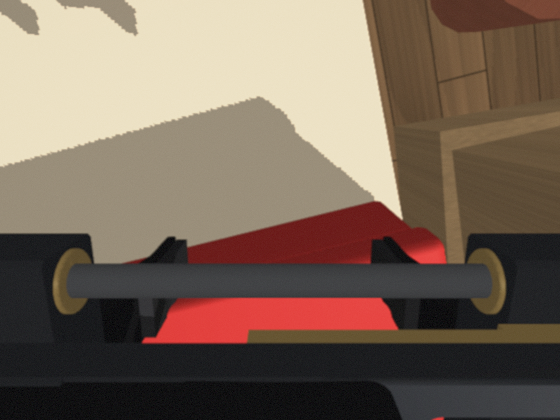

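The wrist view shows a red crate (top about 0.15 m) below the gripper, so I raise first, then cross.

move_arm(jaw=[0, 0, 0, 0, 0], slide=[[0, 0, -3], [-2, -1.5, -2], [-3.4, -2.7, 0], [-3.4, -2.7, 0], [-3.4, -2.7, 0]], dr=[[0, 0, 0], [0, 0, 0], [0, 0, 0], [0, 0, 0], [0, 0, 0]], force=30)

```text
time: 0.95
position: [0.2576, 0.5047, 0.2382]
tool_rot: [0.395, 3.116, 0.001]
ft_force: [0.6, -0.3, 0.0]
grip_width: 0.998
```

move_arm(jaw=[0, 0, 0, 0, 0], slide=[[-3.4, -2.7, 0], [-3.4, -2.7, 0], [-3.4, -2.7, 0], [-3.4, -2.7, 0], [-3.4, -2.7, 0]], dr=[[0, 0, 0], [0, 0, 0], [0, 0, 0], [0, 0, 0], [0, 0, 0]])

```text
time: 1.45
position: [0.3884, 0.3311, 0.2382]
tool_rot: [0.396, 3.116, 0.001]
ft_force: [0.5, 0.2, -0.1]
grip_width: 1.001
```

```bash
python3 - <<'E'
from h import *
delta([.5328,.146,.2])
E
```

```text
R [[-0.968, 0.25, 0.001], [0.25, 0.968, 0.001], [-0.0, 0.001, -1.0]] pos [0.3884 0.3311 0.2382] t 1.45 q [-0.94 -0.    0.18  1.72  0.    1.42  0.56]
slide cm [-18.61 -14.32   3.82]
```

move_arm(jaw=[0, 0, 0, 0, 0], slide=[[-3.7, -2.8, 0], [-3.7, -2.8, 0], [-3.7, -2.9, 0], [-3.7, -2.9, 2], [-3.9, -2.9, 2]], dr=[[0, 0, 0], [0, 0, 0], [0, 0, 0], [0, 0, 0], [0, 0, 0]])

```text
time: 1.95
position: [0.5321, 0.1487, 0.1998]
tool_rot: [0.395, 3.114, 0.003]
ft_force: [0.3, 1.0, -0.5]
grip_width: 0.999
```

move_arm(jaw=[0, 0], slide=[[0, 0, 0], [0, 0, 0]], dr=[[0, 0, 0], [0, 0, 0]])

```text
time: 2.15
position: [0.5308, 0.1489, 0.1988]
tool_rot: [-0.401, -3.115, 0.001]
ft_force: [0.2, 0.1, -0.2]
grip_width: 0.997
```

```bash
python3 - <<'E'
from h import *
delta([.5328,.146,.103])
s=get_state();im,d=get_image('wrist');cv2.imwrite('pics/w1.png',im[:,:,::-1])
r=regions_of('wrist','low_sleeve');print([(x['score'],x['xy'],x['mask'].sum()) for x in r])
T=np.eye(4);T[:3,:3]=Ro.from_rotvec(s['tool_rot']).as_matrix();T[:3,3]=s['position']
W=pts('wrist',d,T@camera_params('wrist')['tool_from_camera'])
near=(np.hypot(W[...,0]-.533,W[...,1]-.146)<.06)&(d>0)
for lo,hi in [(.123,.136),(.089,.101)]:
    P=W[near&(W[...,2]>lo)&(W[...,2]<hi)]
    if len(P)>20:
        q,rr=cv2.minEnclosingCircle(P[:,:2].astype(np.float32));print(lo,len(P),q,rr,P.mean(0))
E
```

```text
R [[-0.967, 0.253, -0.001], [0.253, 0.967, -0.0], [0.001, -0.001, -1.0]] pos [0.5308 0.1489 0.1988] t 2.15 q [-0.7   0.1   0.41  1.7  -0.04  1.35  1.03]
slide cm [-0.28 -0.22  9.58]
[(0.84, [187.0, 12.4], np.int64(1925)), (0.83, [273.7, 203.7], np.int64(3774))]
0.123 3617 (0.5325291752815247, 0.14586544036865234) 0.02676435559988022 [0.53131649 0.1461888  0.12903664]
0.089 7505 (0.5325198769569397, 0.14593861997127533) 0.05203426256775856 [0.5267536  0.14761539 0.09469866]
```

View pics/w1.png

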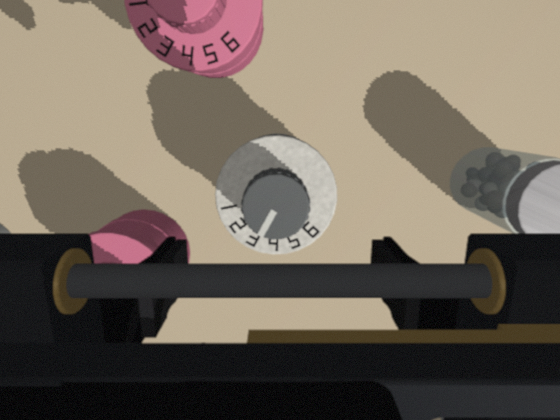

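The wrist view shows the white dispenser at (275,195) with its pointer at 3. The wrist centre (0.5325, 0.1459) agrees with the top camera. Descending.

move_arm(jaw=[0, 0, 0, 0, 0], slide=[[-0.25, -0.25, 2], [0, 0, 2.5], [0, 0, 2.5], [0, 0, 2.5], [0, 0, 0]], dr=[[0, 0, 0], [0, 0, 0], [0, 0, 0], [0, 0, 0], [0, 0, 0]])

```text
time: 2.75
position: [0.5294, 0.1484, 0.1016]
tool_rot: [-0.39, -3.112, 0.003]
ft_force: [-1.0, 0.1, -0.0]
grip_width: 0.998
```

move_arm(jaw=[60, 100, 160, 255, 255], slide=[[0, 0, 0], [0, 0, 0], [0, 0, 0], [0, 0, 0], [0, 0, 0]], dr=[[0, 0, 0], [0, 0, 0], [0, 0, 0], [0, 0, 0], [0, 0, 0]], force=30)

```text
time: 3.25
position: [0.5329, 0.1471, 0.1049]
tool_rot: [0.396, 3.116, 0.001]
ft_force: [-0.1, 0.3, 0.8]
grip_width: 0.636
```

move_arm(jaw=[255, 255, 255], slide=[[0, 0, 0], [0, 0, 0], [0, 0, 0]], dr=[[0, 0, 0], [0, 0, 0], [0, 0, 0]])

```text
time: 3.55
position: [0.5326, 0.147, 0.1043]
tool_rot: [0.396, 3.116, 0.0]
ft_force: [0.0, 0.5, -0.1]
grip_width: 0.355
```

```bash
python3 - <<'E'
from h import *
s=get_state();print(s['grip_width']*87,s['torque'],s['ft_force']);delta([.5325,.1459,.103])
E
```

```text
30.871444304393776 [ 0.01113397 -0.00225892 -0.05437218] [ 0.02239884  0.45627554 -0.05205219]
R [[-0.968, 0.25, 0.0], [0.25, 0.968, 0.0], [-0.0, 0.0, -1.0]] pos [0.5326 0.147  0.1043] t 3.55 q [-0.68  0.18  0.41  1.82 -0.08  1.16  1.06]
slide cm [-0.02 -0.11  0.13]
```

```bash
python3 - <<'E'
from h import *
o=[]
for c,(y0,y1,x0,x1) in {'side':(150,350,100,360),'wrist':(100,350,100,460),'top':(120,260,120,320)}.items():
    im,d=get_image(c);o.append(cv2.resize(im[y0:y1,x0:x1,::-1],(266,260) if c!='wrist' else (266,260)))
print(get_state()['grip_width'])
cv2.imwrite('pics/g1.png',cv2.resize(np.hstack(o),None,fx=1,fy=1.4))
E
```

```text
0.21857718998001768
```

View pics/g1.png

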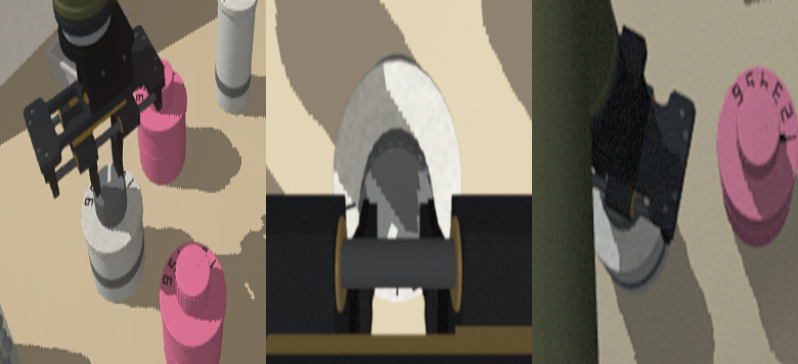

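```bash
python3 - <<'E'
from h import *
print(get_state()['grip_width'])
im,d=get_image('side');a=cv2.resize(im[220:330,160:270,::-1],(400,400),interpolation=2)
im,d=get_image('wrist');b=cv2.resize(im[200:400,180:380,::-1],(400,400),interpolation=2)
print(get_state()['grip_width'],get_state()['position'])
cv2.imwrite('pics/g2.png',np.hstack([a,b]))
E
```

```text
0.21857718998001768
0.1286978812329432 [0.5325434  0.14702397 0.10423263]
```

View pics/g2.png

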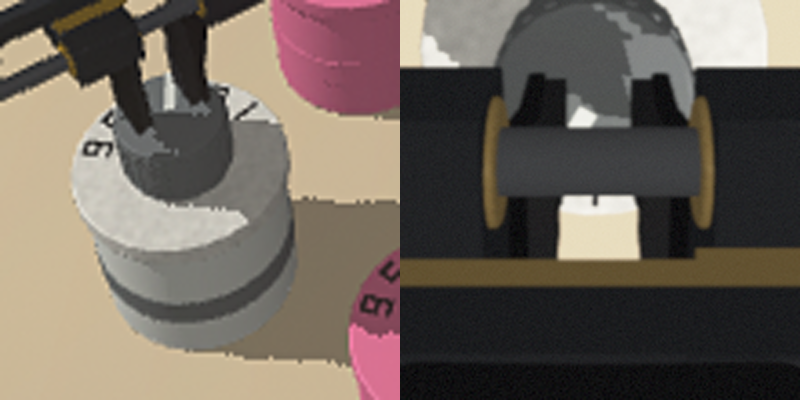

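Something's off: the jaws keep closing with no contact. I'll measure the fingertip height from depth.

```bash
python3 - <<'E'
from h import *
im,d=get_image('side');W=pts('side',d);print(get_state()['grip_width'],get_state()['time'],get_state()['position'])
cv2.imwrite('pics/g3.png',cv2.resize(im[220:300,170:250,::-1],(600,600),interpolation=0))
print('z');
for v in range(228,272,3): print(v,[ (round(1000*W[v,u,2]) if d[v,u]>0 else -1) for u in range(186,240,3)])
E
```

```text
0.08278760032452588 3.85 [0.53252468 0.14699362 0.10421171]
z
228 [233, 232, 232, 231, 231, 222, 187, 188, 190, 187, 0, 1, 1, 1, -1, -1, 0, 51]
231 [231, 231, 230, 227, 224, 221, 176, 184, 183, 178, 0, -3, 0, -1, 1, 1, 1, 40]
234 [229, 226, 223, 221, 219, 216, 165, 179, 176, 174, 0, 1, -1, -1, 1, 1, 0, 27]
237 [223, 221, 218, 216, 181, 1, 155, 167, 169, 167, 1, 0, 1, -1, -1, 2, 1, 12]
240 [218, 216, 160, 180, 177, 2, -1, 160, 163, 161, -1, 0, -2, 1, 2, 0, 0, -1]
243 [0, 1, 0, 173, 171, 166, 130, 149, 155, 154, 129, 97, 95, -1, -1, 0, 1, -1]
246 [0, 0, 1, 152, 163, 160, 130, 130, 148, 147, 131, 129, 95, 97, 98, 0, 1, 3]
249 [-2, 1, 131, 131, 157, 152, 129, 131, 142, 131, 130, 129, 126, 96, 96, 95, 0, 0]
252 [1, 97, 130, 130, 146, 147, 130, 130, 129, 130, 129, 131, 120, 94, 95, 96, 94, 0]
255 [97, 96, 131, 130, 131, 139, 131, 130, 130, 129, 130, 129, 123, 95, 94, 94, 95, 94]
258 [96, 96, 128, 130, 130, 132, 130, 129, 129, 130, 130, 126, 116, 94, 95, 95, 95, 96]
261 [96, 95, 120, 127, 131, 128, 128, 130, 129, 130, 124, 122, 113, 95, 94, 95, 95, 96]
264 [97, 96, 95, 117, 124, 127, 127, 128, 125, 124, 119, 113, 105, 95, 94, 96, 96, 95]
267 [96, 96, 95, 111, 117, 121, 120, 119, 119, -1, 113, 105, 96, 96, 95, 95, 97, 94]
270 [96, 94, 96, 97, 109, 111, 111, 110, 111, 108, 102, 98, 96, 97, 94, 95, 95, 95]
```

View pics/g3.png

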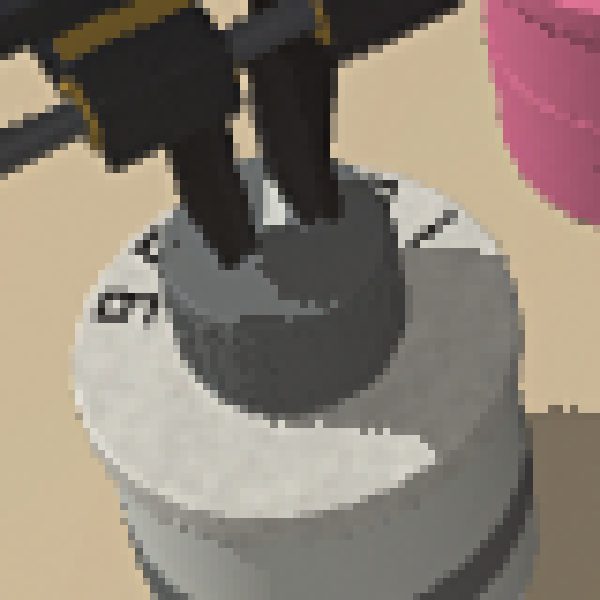

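```bash
python3 - <<'E'
from h import *
im,d=get_image('wrist');P=pts('wrist',d,camera_params('wrist')['tool_from_camera'])
s=get_state();print(s['grip_width'],s['time'])
cv2.imwrite('pics/w2.png',cv2.resize(im[180:420,150:410,::-1],None,fx=2.2,fy=2.2))
np.set_printoptions(linewidth=200)
for v in range(225,345,6): print(v,[tuple((1000*P[v,u]).round().astype(int).tolist()) for u in range(230,330,9)])
E
```

```text
0.052638844003620476 3.9
225 [(10, -25, -16), (13, -19, -26), (13, -15, -26), (13, -10, -26), (13, -6, -25), (12, -2, -24), (13, 3, -27), (13, 7, -25), (13, 12, -25), (13, 16, -26), (12, 21, -23), (2, 30, 10)]
231 [(9, -24, -25), (9, -19, -24), (9, -15, -24), (10, -10, -26), (10, -6, -25), (9, -2, -25), (10, 3, -26), (10, 7, -25), (9, 12, -24), (10, 16, -26), (9, 21, -25), (-2, 30, 9)]
237 [(37, -12, -112), (37, -9, -113), (7, -15, -25), (11, -10, -37), (6, -6, -25), (6, -2, -25), (7, 3, -26), (7, 7, -26), (10, 11, -36), (35, 8, -108), (37, 10, -113), (37, 12, -112)]
243 [(37, -11, -116), (37, -9, -117), (3, -15, -25), (10, -9, -45), (9, -6, -40), (3, -2, -25), (3, 3, -25), (9, 7, -39), (10, 11, -44), (34, 8, -110), (37, 10, -118), (37, 12, -116)]
249 [(37, -11, -120), (37, -9, -121), (0, -15, -25), (10, -9, -51), (9, -5, -47), (0, -2, -25), (0, 3, -24), (66, 0, -197), (10, 10, -52), (35, 8, -116), (37, 9, -121), (37, 11, -121)]
255 [(37, -10, -124), (37, -8, -124), (33, -7, -114), (10, -9, -58), (8, -5, -54), (-3, -2, -25), (-3, 3, -25), (9, 6, -55), (10, 10, -58), (35, 7, -120), (3
[... 1997 characters left out ...]
), (-4, -4, -83), (-121, -3, 105), (-121, 5, 105), (-5, 5, -82), (-3, 8, -85), (15, 8, -114), (23, 9, -128), (23, 11, -128)]
327 [(23, -10, -130), (22, -8, -127), (10, -8, -109), (-6, -7, -84), (-6, -4, -84), (-127, -3, 105), (-127, 5, 104), (-6, 5, -84), (-7, 8, -82), (23, 7, -129), (23, 9, -130), (23, 11, -130)]
333 [(22, -10, -131), (23, -8, -131), (22, -6, -131), (23, -4, -132), (22, -2, -131), (24, -1, -133), (23, 1, -132), (66, 0, -197), (22, 5, -130), (23, 7, -132), (23, 9, -131), (23, 10, -131)]
339 [(23, -9, -134), (23, -8, -133), (23, -6, -133), (22, -4, -133), (23, -2, -133), (23, -1, -133), (23, 1, -133), (23, 3, -134), (23, 5, -134), (22, 7, -133), (22, 8, -133), (23, 10, -133)]
```

View pics/w2.png

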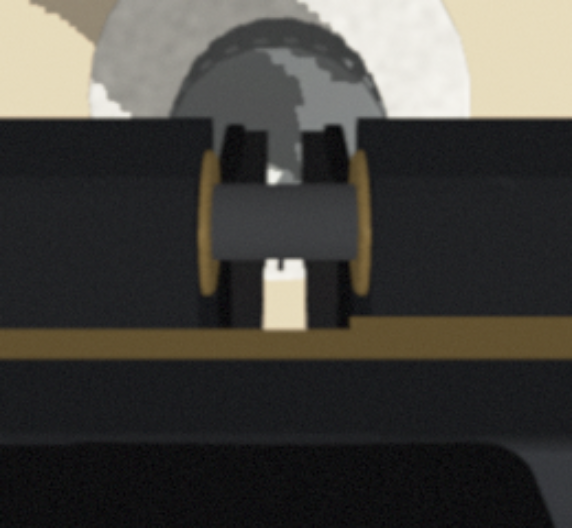

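move_arm(jaw=[255, 255, 255, 255], slide=[[0, 0, -3], [0, 0, -3], [0, 0, -1], [0, 0, 0]], dr=[[0, 0, 0], [0, 0, 0], [0, 0, 0], [0, 0, 0]])

```text
time: 4.3
position: [0.5337, 0.1474, 0.1758]
tool_rot: [0.396, 3.114, 0.003]
ft_force: [0.1, -0.2, -0.9]
grip_width: 0.006
```

```bash
python3 - <<'E'
from h import *
s=get_state();print(s['grip_width'],s['time'],s['position'],s['ft_force'])
im,d=get_image('wrist');P=pts('wrist',d,camera_params('wrist')['tool_from_camera'])
cv2.imwrite('pics/w3.png',im[:,:,::-1])
for v in range(190,270,5): print(v,[tuple((1000*P[v,u]).round().astype(int).tolist()) for u in range(255,305,6)])
im,d=get_image('side');W=pts('side',d);cv2.imwrite('pics/s3.png',cv2.resize(im[140:300,130:290,::-1],(600,600),interpolation=0))
m=(d>0)&(np.hypot(W[...,0]-.5325,W[...,1]-.1459)<.026)&(W[...,2]>.135)
print(np.percentile(W[m][:,2],[0,1,5,20]) if m.any() else 0)
E
```

```text
0.005720999192015651 4.3 [0.53366768 0.14740289 0.17581279] [ 0.05497645 -0.22501854 -0.9011979 ]
190 [(16, -16, 46), (15, -12, 47), (15, -8, 46), (16, -3, 45), (15, 1, 47), (15, 5, 46), (15, 9, 46), (16, 13, 46), (16, 17, 46)]
195 [(12, -16, 45), (12, -12, 47), (12, -8, 46), (12, -4, 46), (12, 1, 47), (12, 5, 46), (12, 9, 45), (12, 13, 46), (12, 17, 46)]
200 [(8, -16, 46), (8, -12, 48), (9, -8, 46), (8, -4, 47), (8, 1, 48), (8, 5, 47), (8, 9, 48), (9, 13, 46), (8, 17, 47)]
205 [(5, -16, 47), (5, -12, 47), (5, -8, 47), (5, -4, 47), (5, 1, 46), (5, 5, 47), (5, 9, 47), (5, 13, 48), (5, 17, 47)]
210 [(1, -16, 47), (2, -12, 46), (1, -8, 46), (1, -4, 47), (1, 1, 48), (1, 5, 47), (1, 9, 46), (1, 13, 48), (1, 17, 46)]
215 [(-2, -16, 47), (-2, -12, 46), (-2, -8, 47), (-2, -4, 46), (-2, 1, 46), (-3, 5, 47), (-2, 9, 46), (-2, 13, 47), (-2, 17, 46)]
220 [(-6, -16, 46), (-6, -12, 46), (-6, -8, 46), (-6, -4, 46), (-6, 1, 48), (-6, 5, 46), (-6, 9, 47), (-6, 13, 48), (-6, 17, 47)]
225 [(-10, -16, 47), (-9, -12, 46), (-10, -8, 47), (-10, -4, 47), (-10, 1, 47), (-10, 5, 48), (-10, 9, 47), (-10, 13, 4
[... 458 characters left out ...]
8, -46), (10, -5, -47), (9, -2, -43), (8, 0, -41), (9, 3, -42), (10, 6, -46), (10, 8, -47), (37, 6, -119)]
250 [(36, -5, -120), (35, -4, -117), (9, -5, -49), (9, -2, -49), (6, 0, -41), (9, 3, -50), (10, 5, -53), (66, 0, -197), (37, 6, -121)]
255 [(37, -5, -124), (34, -4, -116), (9, -5, -55), (9, -2, -54), (4, 0, -44), (9, 3, -55), (10, 5, -58), (35, 4, -120), (37, 5, -124)]
260 [(36, -5, -124), (33, -4, -117), (9, -4, -60), (9, -2, -60), (2, 0, -44), (9, 3, -61), (8, 5, -59), (35, 4, -122), (37, 5, -127)]
265 [(35, -5, -126), (32, -4, -118), (32, -3, -119), (32, -1, -118), (32, 0, -118), (32, 2, -119), (32, 3, -119), (33, 4, -122), (36, 5, -129)]
[0.20913772 0.21083435 0.21796191 0.24210763]
```

View pics/s3.png

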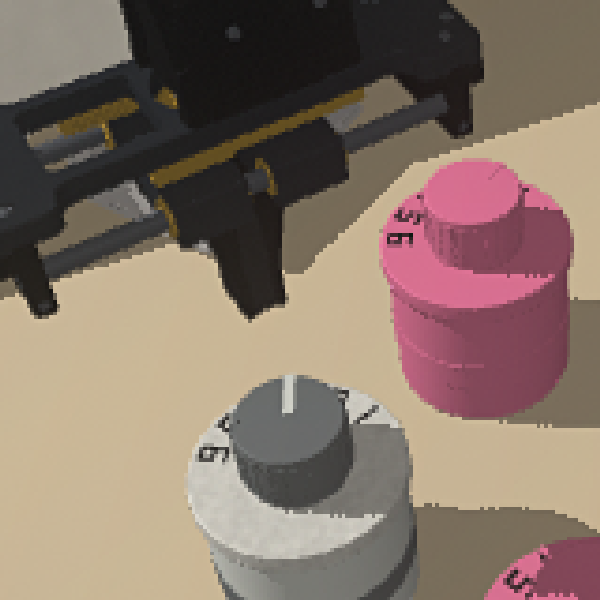

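View pics/w3.png

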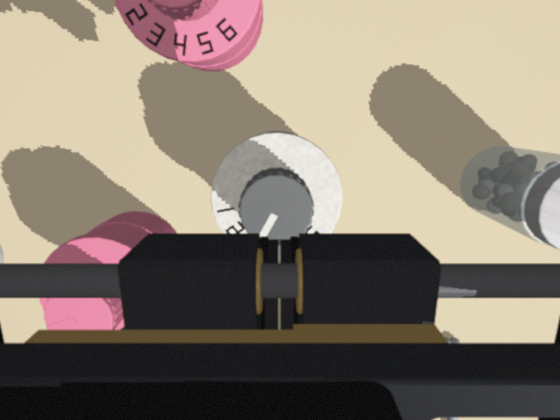

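The fingertips really end ~33 mm behind the reported TCP (side depth gives tips at 0.209 with TCP at 0.176; wrist depth gives tool z ≈ −36 mm). So the grasp closed above the sleeve, and I need to go about 3 cm deeper. First I'll check clearance for the gripper body and its brackets.

```bash
python3 - <<'E'
from h import *
s=get_state();pos=s['position'];R=Ro.from_rotvec(s['tool_rot']).as_matrix()
im,d=get_image('side');W=pts('side',d)
m=(d>0)&(W[...,2]>.18);T=(W-pos)@R
m&=(np.abs(T[...,1])<.13)&(np.abs(T[...,0])<.09)
Q=T[m]
for lo in np.arange(-.12,.12,.01):
    k=(Q[:,1]>=lo)&(Q[:,1]<lo+.01)
    if k.sum()>5: print(round(lo,2),k.sum(),'tool z max mm',np.percentile(Q[k][:,2],99)*1000,'x range',np.percentile(Q[k&(Q[:,2]>-.075)][:,0],[1,99])*1000 if (k&(Q[:,2]>-.075)).sum()>3 else '')
z=np.load('top0.npz');W=pts('top',z['d'])
for n,(x0,x1,y0,y1) in dict(p1=(250,330,140,220),p2=(155,235,255,330)).items():
    P=W[y0:y1,x0:x1].reshape(-1,3);k=(P[:,2]>.088)&(P[:,2]<.102);print(n,cv2.minEnclosingCircle(P[k][:,:2].astype(np.float32)))
E
```

```text
-0.1 118 tool z max mm -131.09680570004315 x range 
-0.09 339 tool z max mm -105.76698938986738 x range 
-0.08 370 tool z max mm -107.03629638462907 x range 
-0.07 214 tool z max mm -117.09773134569369 x range 
-0.06 131 tool z max mm -117.04597412615587 x range 
-0.05 483 tool z max mm -118.22896178379604 x range 
-0.04 604 tool z max mm -115.01448620489133 x range 
-0.03 1185 tool z max mm -113.05446333944505 x range 
-0.02 1489 tool z max mm -79.37529248875971 x range [ 9.35739564 11.70578943]
-0.01 1888 tool z max mm -42.065680221923856 x range [ 4.33447622 12.05692174]
-0.0 2019 tool z max mm -40.17723148946144 x range [-10.83645129  11.90881115]
0.01 2341 tool z max mm -82.3719781018262 x range [-9.32501559 12.10684574]
0.02 2273 tool z max mm -115.8478623774714 x range 
0.03 2035 tool z max mm -114.42110837529724 x range 
0.04 376 tool z max mm -116.40222779354379 x range 
0.05 238 tool z max mm -116.67226827323535 x range 
0.06 286 tool z max mm -117.01877563548527 x range 
0.07 417 tool z max mm -111.97146931375498 x range 
0.08 496 tool z max mm -107.12116228326894 x range 
0.09 201 tool z max mm -130.2963801320414 x range 
p1 ((0.5766155123710632, -0.017940951511263847), 0.05240091681480408)
p2 ((0.3702388107776642, 0.12500354647636414), 0.052356645464897156)
```

All gripper parts lie ~35 mm farther back than the reported TCP, so the documented clearances hold with that offset. I reopen first, then go to a reported z of about 0.071 (true tips about 0.105).

move_arm(jaw=[0, 0, 0, 0, 0], slide=[[0, -0.1, 0], [0, 0, 0], [0, 0, 0], [0, 0, 0], [0, 0, 0]], dr=[[0, 0, 0], [0, 0, 0], [0, 0, 0], [0, 0, 0], [0, 0, 0]])

```text
time: 4.95
position: [0.5323, 0.1461, 0.1741]
tool_rot: [-0.396, -3.116, 0.0]
ft_force: [0.2, -0.5, -0.7]
grip_width: 0.374
```

move_arm(jaw=[0, 0, 0, 0, 0], slide=[[0, 0, 1], [0, 0, 2], [0, 0, 2], [0, 0, 1], [0, 0, 0]], dr=[[0, 0, 0], [0, 0, 0], [0, 0, 0], [0, 0, 0], [0, 0, 0]])

```text
time: 5.45
position: [0.5309, 0.1457, 0.1123]
tool_rot: [-0.396, -3.114, 0.003]
ft_force: [1.0, 0.5, 0.8]
grip_width: 0.831
```

```bash
python3 - <<'E'
from h import *
s=get_state();print(s['grip_width'],s['ft_force']);delta([.5325,.1459,.071])
E
```

```text
0.8311386104912063 [0.95659957 0.54464721 0.78746154]
R [[-0.968, 0.25, -0.003], [0.25, 0.968, -0.001], [0.003, -0.002, -1.0]] pos [0.5309 0.1457 0.1123] t 5.45 q [-0.68  0.17  0.41  1.81 -0.07  1.18  1.06]
slide cm [-0.16  0.07  4.13]
```

move_arm(jaw=[0, 0, 0, 0, 0], slide=[[0, 0, 0], [0, 0, 0], [0, 0, 1.5], [0, 0, 1.5], [0, 0, 1.2]], dr=[[0, 0, 0], [0, 0, 0], [0, 0, 0], [0, 0, 0], [0, 0, 0]])

```text
time: 5.95
position: [0.5315, 0.1459, 0.0704]
tool_rot: [-0.396, -3.115, 0.001]
ft_force: [0.5, -0.2, -0.3]
grip_width: 0.999
```

move_arm(jaw=[0, 255, 255, 255, 255], slide=[[0, 0, 0], [0, 0, 0], [0, 0, 0], [0, 0, 0], [0, 0, 0]], dr=[[0, 0, 0], [0, 0, 0], [0, 0, 0], [0, 0, 0], [0, 0, 0]], force=30)

```text
time: 6.45
position: [0.5327, 0.1462, 0.0728]
tool_rot: [0.396, 3.116, 0.001]
ft_force: [-0.1, -0.5, -0.2]
grip_width: 0.721
```

move_arm(jaw=[255, 255, 255], slide=[[0, 0, 0], [0, 0, 0], [0, 0, 0]], dr=[[0, 0, 0], [0, 0, 0], [0, 0, 0]])

```text
time: 6.75
position: [0.5324, 0.1458, 0.0726]
tool_rot: [0.396, 3.116, -0.0]
ft_force: [-1.5, -1.5, 1.5]
grip_width: 0.588
```

```bash
python3 - <<'E'
from h import *
s=get_state();print(s['grip_width']*87,s['torque'],s['ft_force']);delta([.5325,.1459,.071])
E
```

```text
51.18564691107531 [-0.29850349  0.20751882  0.01574497] [-1.47586956 -1.50127292  1.49272573]
R [[-0.968, 0.25, 0.0], [0.25, 0.968, -0.0], [-0.0, -0.0, -1.0]] pos [0.5324 0.1458 0.0726] t 6.75 q [-0.68  0.21  0.4   1.85 -0.09  1.1   1.08]
slide cm [-0.01  0.02  0.16]
```

Gripped at 51 mm, which fits the 52 mm sleeve. Now I turn it +25° about world z, i.e. −25° about tool z, checking the direction as I go.

move_arm(jaw=[255, 255, 255, 255, 255], slide=[[0, 0, 0], [0, 0, 0], [0, 0, 0], [0, 0, 0], [0, 0, 0]], dr=[[0, 0, 0], [0, 0, -6], [0, 0, -6], [0, 0, -6], [0, 0, -6]])

```text
time: 7.25
position: [0.5324, 0.1459, 0.0726]
tool_rot: [-0.267, 3.13, -0.0]
ft_force: [-0.8, -2.3, 3.4]
grip_width: 0.586
```

move_arm(jaw=[255, 255, 255], slide=[[0, 0, 0], [0, 0, 0], [0, 0, 0]], dr=[[0, 0, -1], [0, 0, 0], [0, 0, 0]])

```text
time: 7.55
position: [0.5324, 0.1458, 0.0726]
tool_rot: [-0.285, 3.128, -0.0]
ft_force: [-1.4, -1.4, 4.8]
grip_width: 0.595
```

```bash
python3 - <<'E'
from h import *
s=get_state();print(s['grip_width']*87,s['torque'],s['ft_force']);delta([.5325,.1459,.071])
R=Ro.from_rotvec(s['tool_rot']).as_matrix();print('jaw yaw',np.degrees(np.arctan2(R[1,1],R[0,1])))
im,d=get_image('wrist');cv2.imwrite('pics/w4.png',im[:,:,::-1])
im,d=get_image('side');cv2.imwrite('pics/s4.png',cv2.resize(im[190:320,140:270,::-1],(600,600),interpolation=2))
E
```

```text
51.72841230190685 [-0.34151239  0.37819948  0.0188108 ] [-1.39844659 -1.42990207  4.76101758]
R [[-0.984, -0.181, 0.0], [-0.181, 0.984, -0.0], [-0.0, -0.0, -1.0]] pos [0.5324 0.1458 0.0726] t 7.55 q [-0.64  0.2   0.36  1.85 -0.08  1.1   1.5 ]
slide cm [-0.01  0.    0.16]
jaw yaw 100.40814648627767
```

View pics/w4.png

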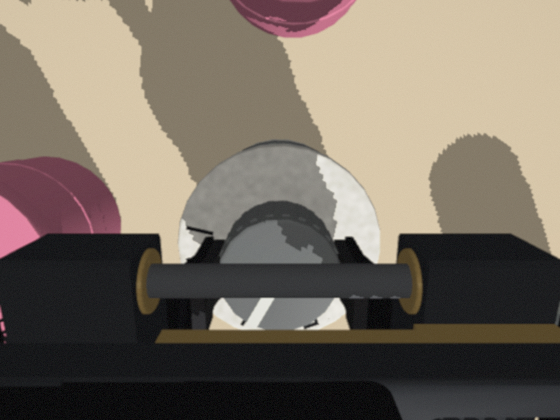

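View pics/s4.png

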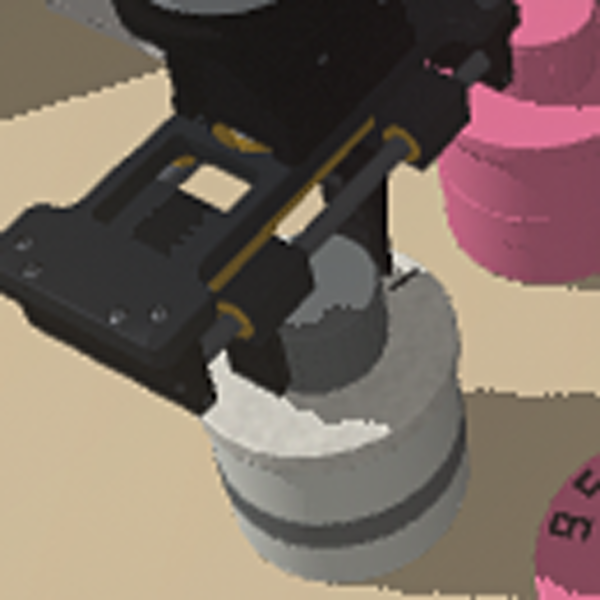

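The jaws turned 25° (yaw 75.4° to 100.4°), the white line turned with the tool, and the residual moment about z is ~0. Releasing and lifting.

move_arm(jaw=[0, 0, 0, 0, 0], slide=[[0, 0, 0], [0, 0, 0], [0, 0, 0], [0, 0, 0], [0, 0, 0]], dr=[[0, 0, 0], [0, 0, 0], [0, 0, 0], [0, 0, 0], [0, 0, 0]])

```text
time: 8.15
position: [0.5322, 0.1462, 0.072]
tool_rot: [0.288, -3.128, -0.0]
ft_force: [1.0, -0.5, -0.0]
grip_width: 0.948
```

move_arm(jaw=[0, 0, 0, 0, 0], slide=[[0, 0, 0], [0, 0, 0], [0, 0, -2], [0, 0, -3], [0, 0, -4]], dr=[[0, 0, 0], [0, 0, 0], [0, 0, 0], [0, 0, 0], [0, 0, 0]])

```text
time: 8.65
position: [0.5309, 0.1456, 0.1616]
tool_rot: [0.287, -3.125, 0.002]
ft_force: [0.1, 0.4, 1.1]
grip_width: 0.996
```

move_arm(jaw=[0, 0, 0, 0, 0], slide=[[0, 0, -4], [3, 0, -3], [4, 0, 0], [2, 0, 0], [0, 0, 0]], dr=[[0, 0, 0], [0, 0, 0], [0, 0, 0], [0, 0, 0], [0, 0, 0]])

```text
time: 9.15
position: [0.4422, 0.1296, 0.233]
tool_rot: [-0.289, 3.127, 0.003]
ft_force: [0.2, -0.3, -0.1]
grip_width: 0.999
```

```bash
python3 - <<'E'
from h import *
s=get_state();print(s['time'],s['position'],s['grip_width'],s['ft_force'])
im,d=get_image('wrist');cv2.imwrite('pics/w5.png',im[:,:,::-1])
R=np.eye(4);R[:3,:3]=Ro.from_rotvec(s['tool_rot']).as_matrix();R[:3,3]=s['position']
def line(im,K,E,c,zz,nm):
    Ei=np.linalg.inv(E);a=np.radians(np.arange(-150,120,.5));r=np.linspace(0,.055,220);A,RR=np.meshgrid(a,r)
    P=np.stack([c[0]+RR*np.cos(A),c[1]+RR*np.sin(A),np.full_like(A,zz)],-1);C=P@Ei[:3,:3].T+Ei[:3,3]
    u=K[0,0]*C[...,0]/-C[...,2]+K[0,2];v=-K[1,1]*C[...,1]/-C[...,2]+K[1,2]
    return cv2.remap(im,u.astype(np.float32),v.astype(np.float32),1)[:,:,::-1]
c=[.5325,.1459];p=camera_params('wrist');E=R@p['tool_from_camera']
o=np.vstack([line(im,p['K'],E,c,z,'') for z in (.095,.129)])
im2,_=get_image('top');p=camera_params('top')
cv2.imwrite('pics/t5.png',cv2.resize(im2[120:260,120:330,::-1],None,fx=3,fy=3))
im3,_=get_image('side');cv2.imwrite('pics/s5.png',im3[:,:,::-1])
cv2.imwrite('pics/pol5.png',o)
E
```

```text
9.15 [0.44219178 0.12957502 0.23303277] 0.9987188787785853 [ 0.16166655 -0.33363562 -0.11625377]
```

View pics/w5.png

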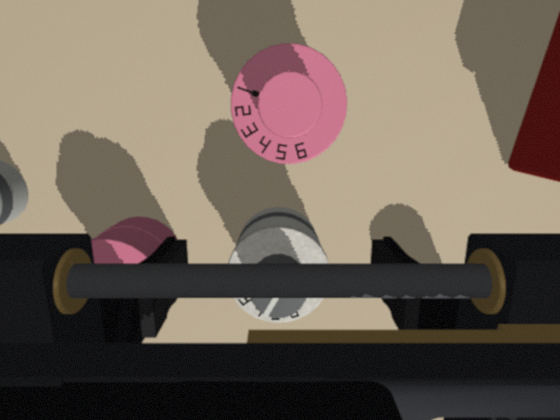

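View pics/pol5.png

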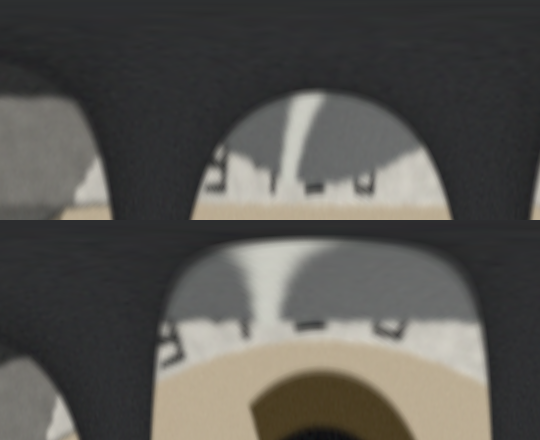

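View pics/s5.png

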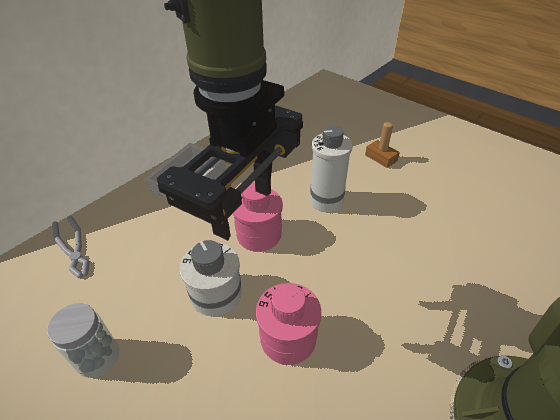

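View pics/t5.png

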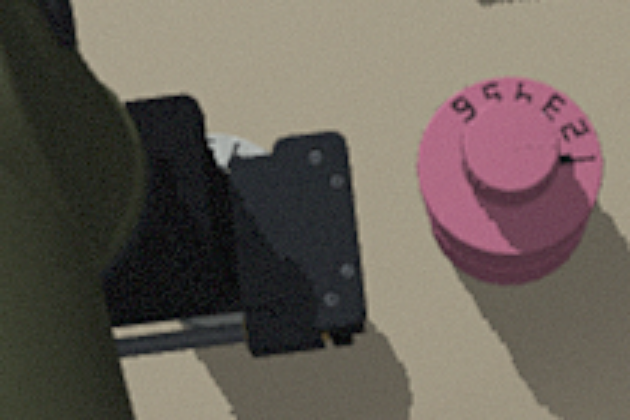

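The wrist line reads about −17° (number 4 sits at −17°), but the rod hides part of it and the arm blocks the top view. One clear look from above, at height.

move_arm(jaw=[0, 0, 0, 0], slide=[[-4, 0, 0], [-4, 0, 0], [-2, 0, 0], [0, 0, 0]], dr=[[0, 0, 0], [0, 0, 0], [0, 0, 0], [0, 0, 0]])

```text
time: 9.7
position: [0.5447, 0.1479, 0.2305]
tool_rot: [0.286, -3.128, 0.004]
ft_force: [-0.5, -0.9, -0.1]
grip_width: 1.002
```

```bash
python3 - <<'E'
from h import *
s=get_state();print(s['time'],s['position'],s['grip_width'],s['ft_force'],np.abs(s['qd']).max())
im,d=get_image('wrist');cv2.imwrite('pics/w6.png',cv2.resize(im[120:240,200:360,::-1],(800,600),interpolation=2))
R=np.eye(4);R[:3,:3]=Ro.from_rotvec(s['tool_rot']).as_matrix();R[:3,3]=s['position']
p=camera_params('wrist');E=R@p['tool_from_camera'];Ei=np.linalg.inv(E);K=p['K'];o=[]
for zz in (.095,.129):
    a=np.radians(np.arange(-150,120,.5));r=np.linspace(0,.055,220);A,RR=np.meshgrid(a,r)
    P=np.stack([.5325+RR*np.cos(A),.1459+RR*np.sin(A),np.full_like(A,zz)],-1);C=P@Ei[:3,:3].T+Ei[:3,3]
    u=K[0,0]*C[...,0]/-C[...,2]+K[0,2];v=-K[1,1]*C[...,1]/-C[...,2]+K[1,2]
    o.append(cv2.remap(im,u.astype(np.float32),v.astype(np.float32),1)[:,:,::-1])
cv2.imwrite('pics/pol6.png',np.vstack(o))
E
```

```text
9.7 [0.54471391 0.14791613 0.23050115] 1.0015638614990634 [-0.49572991 -0.93401186 -0.07791353] 0.061836920310639275
```

View pics/w6.png

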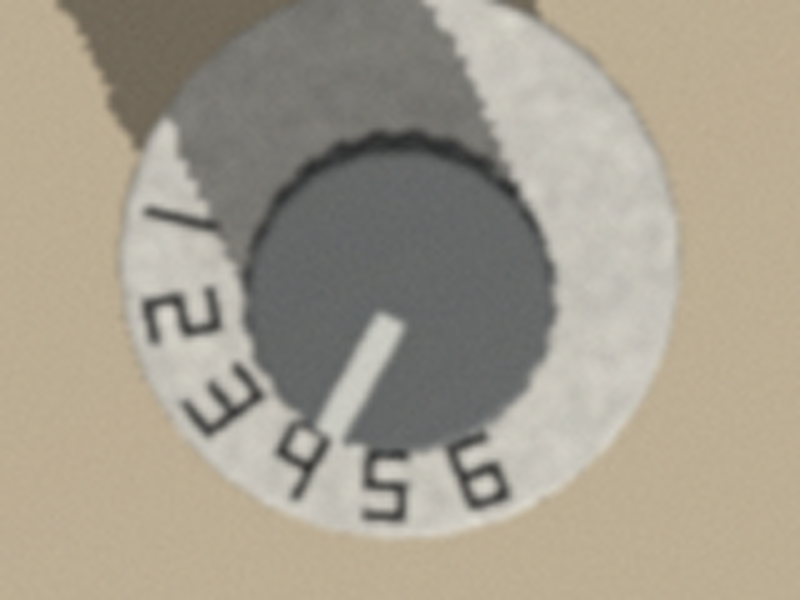

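View pics/pol6.png

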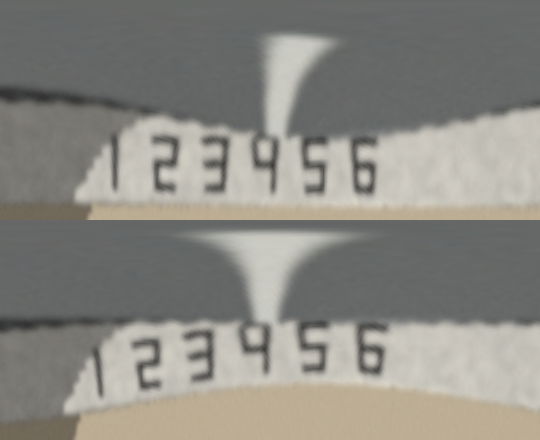

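The line is at column ~266, or −17° (top-plane unwrap), and the numeral 4 is at column 265, or −17.5° (lid-plane unwrap). The gripper is open and clear.

```bash
python3 - <<'E'
from bench import *
print(close_job())
E
```

```text
the job is handed in; nothing more can be done
None
```

I turned the low white dispenser's sleeve from 3 to 4, let go, lifted clear, and handed the job in at about 9.8 s of the 27 s allowed. No verdict is reported.

- **Last checks:** in the final wrist view the white line sits at about −17° and the numeral 4 at about −17.5°, well within the 10° allowed. The gripper was open, about 0.1 m or more above the sleeve, with only sensor noise on the force reading. I never went near the tall dispenser or touched the pink look-alikes. I did not re-measure the tall pointer at the end; the last side view only shows it standing as before.
- **What disagreed:** my first grasp closed in the air above the sleeve. The real fingertips end about 33–36 mm short of the reported TCP, as both the side and wrist depth showed. I corrected for that, and the second grasp held at 51 mm, which fits the 52 mm sleeve.

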